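# Clamp the seatpost in the saw guide

### The job

The bicycle seatpost lies in the V-block of the saw guide, ready to be cut to length. Push the steel clamp strap round until it lies across the post against its stop pin, and only then push the cam lever all the way down so that the post is clamped tight. Pick nothing up: leave the post lying where it is and the other things on the bench undisturbed.

Things in the scene. Friction and masses are not known exactly. Their poses are not given: they have to be found in the camera images.
- fixture: The saw guide, bolted to the bench: grey-painted steel plate 260 x 210 x 12 mm, origin at the centre of its underside, x axis along the seatpost. On it: an aluminium V-block (90 x 48 mm, 50 mm high, middle at x 0, y +35 mm); two U-shaped blade guides (84 mm high, x +90 to +117, y +3 to +67 mm); the clamp's upright stud (x 0, y -35 mm), about which the strap turns.
- seatpost: Loose aluminium seatpost, about 0.3 kg: tube 27.2 mm thick from x -125 to +175 mm, saddle clamp head (50 mm wide) on its -x end to x -154 mm. Origin on the tube's axis, over the V-block, 52 mm above the bench; tube top 66 mm, head top 80 mm above the bench. x axis along the tube.
- strap_swing (a joint): Angle of the clamp strap about the upright stud, rad. 0: fully open, the nose 1.7 rad anticlockwise (from above) of the fixture's +y, so roughly towards its -x. Grows as the strap turns clockwise; at 1.70 it lies along the fixture's +y, square across the post, against the stop pin. It stays where it is left; turning takes 0.12 Nm (2 N at the nose).
- strap: Clamp strap: flat steel bar 28 mm wide, 16 mm thick. Origin on the stud's axis at bench height; x axis along the bar to the nose. It runs from x -45 (tail) to +86 mm (nose); underside 77, top 93 mm above the bench. A white pad (26 x 26 x 10 mm, x +57 to +83 mm) under the nose passes 1 mm above the post. The lever, pushed fully down, presses the strap down onto the post.
- strap_nose (a point): Point on the strap's top face above the pad, 70 mm from the stud's axis.
- cam_lever (a joint): Angle of the cam lever, rad. 0: raised, 60 degrees above level; grows as it is pushed down; 1.00: fully down at its stop, about 3 degrees above level. It stays where it is left; pushing it down takes some 2 to 6 N at the grip. It turns round with the strap.
- lever_pivot (a point): The cam lever's level pivot, on the stud's axis, 109 mm above the bench.
- lever_grip (a point): Middle of the lever's black grip, on the lever's axis, 90 mm from the pivot. The lever points away from the strap's nose, over and beyond the tail: a neck 12 mm thick to 62 mm from the pivot, then the round grip 18 mm thick, ending 121 mm from the pivot.
- spray_can: Bystander: spray can, 52 mm in diameter, 155 mm high, standing; origin at the centre of its underside.
- tape_roll: Bystander: roll of black tape lying flat, 90 mm outside, 50 mm high; origin at the centre of its underside.
- oil_bottle: Bystander: green oil bottle with a spout, 60 mm in diameter, 135 mm high, standing; origin at the centre of its underside.
- spanner: Bystander: combination spanner lying flat on the bench, about 180 mm long; origin near its middle.
- stop_pin (a point): Top of the steel stop pin, 10 mm thick, 86 mm above the bench, at x +19, y -8 mm of the fixture; the strap's side meets it when the strap is square across the post.

How it is judged (in metres and radians):
On the way, in this order (a step that is already met when the one before it is completed fails the run):
1. the strap lies across the post against its stop pin, the lever still raised (value of joint strap_swing above 1.61 rad and value of joint cam_lever below 0.5 rad), for 0.2 s.
2. the cam lever is all the way down and the strap presses on the post (value of joint cam_lever above 0.9 rad and contact force between strap and seatpost above 8 N), for 0.2 s.
At the end, for the whole second after the job is handed in: The strap lies across the post within 0.09 rad (5 degrees) of its stop pin, the cam lever is down to within 0.1 rad (6 degrees) of its stop and stays there by itself, the strap presses on the post with more than 8 N, and the post lies within 12 mm of where it was (all of step 2 and value of joint strap_swing above 1.61 rad and velocity of joint cam_lever below 0.05 rad/s and distance of seatpost from where it was at the start of the episode below 0.012 m); the robot touches nothing.
It fails at once if the cam lever was pushed down before the strap was across the post (value of joint cam_lever above 0.5 rad and value of joint strap_swing below 1.58 rad).
It fails at once if the seatpost was lifted or shifted (distance of seatpost from where it was at the start of the episode above 0.012 m).
It fails at once if another thing on the bench was moved (distance of any of spray_can, tape_roll, oil_bottle, spanner from where it was at the start of the episode above 0.02 m).
It also fails if it takes over 51 s, if anything falls off the work surface, if the arm or the gripper's body presses on something with over 40 N, if the wrist force passes 120 N, or if a joint passes its speed limit or range.

### The arm

A 6-joint arm with a two-finger parallel gripper is mounted at the origin on the work surface. World frame = base frame: x ahead of the robot, y to its left, z up, the work surface at z = 0. Lengths are in m, angles in degrees, forces in N, time in s.
With the tool pointing down it reaches from about 0.4 to 0.825 m from the base axis. Payload 7 kg.
Tool frame: the origin (TCP) lies midway between the tips of the shut fingers; the grasp point (between the pads) lies 19 mm behind it; z points along the fingers, y is the direction in which the jaws open and shut (so a half turn about z gives the same grasp; the last joint's range is limited). The gripper opens to 88 mm and grips with 3 to 60 N. Pads are 19 mm wide; open, the fingers measure 130 mm over their backs; the gripper's body (78 mm by 193 mm) begins 47 mm behind the grasp point.
Start: joints at [90.934, 20.546, 0.682, 0, -70.136, -16.507], TCP at [0.181, 0.65, 0.227] pointing down, gripper open.
Joint ranges: [-176.03, 176.03], [-82.01, 121.73], [-58.28, 71.71], [-173.87, 95.51], [-174.79, -0.11], [-173.66, 173.66]. Speed limits (degrees/s): [136.94, 136.94, 172.46, 180, 180, 180].

### API

Orientations are given as [roll, pitch, yaw] about the fixed x, y, z axes, in that order (R = Rz(yaw) Ry(pitch) Rx(roll)).
In Python, from plant import get_state, capture, close_job gives the robot as it stands.
- The arm moves only by the tool apply_moves, never from a script. Its argument "commands" is a list of rows, each an object with "grip": the opening, from 0 (shut) to 1 (fully open); "dp": the shift along the tool's x, y, z in mm, a list of three; "yaw": the turn about the tool's z in rad. A call has 1 to 12 rows; each row is the pose to reach, as a shift and turn from the pose commanded when the call began, along the tool's axes at that moment; what a row does not reach only later rows make up. A row lasts 1/8 s, in which the tool goes at most 62.5 mm and 10.7 degrees, less where a joint would pass 70% of its speed; a pose out of reach is approached as far as the arm can. A call with a gripper value outside its range is refused whole. The fingers move at their own pace and stop on an object; "newtons" is the grip in N (left out, the last holds). Time passes only in rows, so rows that repeat a pose let the fingers close. It gives the time, the measured TCP pose, the force and the opening at its end, in the units of the state.
- get_state(): the state, without advancing time (a new reading comes with each control period).
- capture(name): name is "side" or "top" or "wrist"; returns a dict with "color" (420x560x3 uint8, red, green, blue), "camera_matrix" (3x3 intrinsics, pixels), "k1" (the pictures are not rectified: a ray, as slopes to the right and down, at radius r is drawn at 1 + k1 r^2 times it, then the intrinsics apply), "xyz" and "rotation" of the camera in the world; the wrist camera has in their place "T_tool_cam" (4x4, takes a point from camera to tool coordinates, whose origin is the TCP and whose axes are the flange's). Camera axes: x right, y up, looking along -z (the intrinsics and any distortion apply to the point x, -y, -z); pixel columns grow to the right and rows downward; lengths in m; the calibration is good to about 2 mm. A picture is of the moment at which its call begins: read the wrist's pose just before it. There is no depth.
- close_job(): hands the job in, once; it reports no verdict.
The state is a dict: "time_s": time; "joints": joint angles; "qd": joint speeds; "joint_torque": joint torques, N m; "tcp_pos": TCP position; "eef_rot": TCP orientation; "contact_force": force on the tool from outside, world axes, zero at the start; "moment": the same for the moment, N m; "gripper_width": finger opening in m.
Only numpy, scipy, OpenCV 4.12 (cv2) and the standard library are available. Lean on these libraries where they do the work, as an engineer would, in place of code of your own. Each camera call takes 0.05 s, during which the arm holds its last target.

## Working session

There is one attempt and no reset: what is moved stays moved. The work goes in short steps, Python scripts to look and compute and a tool call to move; the robot and the scene stay as the last step left them, time stands still between calls to the robot, and variables do not carry over. Pictures are saved under pics/ and viewed, and the job is handed in when it is done.

Besides the shell and the picture viewer there is one more tool, called after ">>>" in YAML: its name, and indented under it one key for each argument. apply_moves: Moves the arm, as the interface text tells. Its arguments: {"type":"object","properties":{"commands":{"type":"array","items":{"type":"object","properties":{"grip":{"type":"number"},"dp":{"type":"array","items":{"type":"number"}},"yaw":{"type":"number"}}}},"newtons":{"type":"number"}},"required":["commands"]}

```bash
ls; mkdir -p pics; python3 - <<'E'
from plant import get_state, capture
import cv2,pickle
s=get_state();print(s)
d={}
for n in("side","top","wrist"):
    c=capture(n);d[n]=c;cv2.imwrite(f"pics/{n}0.png",c["color"][:,:,::-1])
    print(n,{k:v for k,v in c.items() if k!="color"})
pickle.dump((s,d),open("c0.pkl","wb"))
E
```

```text
pics
{'time_s': 0.0, 'joints': array([ 9.09325338e+01,  2.05932630e+01,  6.34295275e-01, -1.99935127e-02,
       -7.01357867e+01, -1.65072043e+01]), 'qd': array([-0.01200986,  0.04598654, -0.05718175, -0.02057394,  0.02090176,
       -0.02657157]), 'joint_torque': array([-1.53086468e-03, -5.82713270e+01,  2.93062896e+01,  6.99726686e+00,
        6.84000668e-03, -1.57679519e-04]), 'tcp_pos': array([0.18112531, 0.64974251, 0.22560642]), 'eef_rot': array([ 1.79903810e+02, -8.90534011e-03, -1.55814723e+01]), 'contact_force': array([-0.06080495, -0.24882993, -0.24596363]), 'moment': array([-0.00600164, -0.0102537 ,  0.0056735 ]), 'gripper_width': 0.08764662201983464}
side {'camera_matrix': array([[402.5913576 ,   0.        , 278.74782784],
       [  0.        , 402.5913576 , 204.52000999],
       [  0.        ,   0.        ,   1.        ]]), 'k1': -0.00609992892216457, 'xyz': array([0.04117925, 0.60168882, 0.56927154]), 'rotation': array([ 5.95071416e+01,  6.78325687e-03, -1.34335316e+02])}
top {'camera_matrix': array([[387.79614176,   0.        , 283.7122182 ],
       [  0.        , 387.79614176, 201.70153368],
       [  0.        ,   0.        ,   1.        ]]), 'k1': -0.0820106793011998, 'xyz': array([0.4827354 , 0.06334922, 0.94218962]), 'rotation': array([  7.94738057,  -1.25588075, -88.82379057])}
wrist {'camera_matrix': array([[295.36812218,   0.        , 280.43323629],
       [  0.        , 295.36812218, 211.25709261],
       [  0.        ,   0.        ,   1.        ]]), 'k1': -0.01965986225522761, 'T_tool_cam': array([[-1.13751778e-03,  9.61896637e-01,  2.73410985e-01,
         7.38261563e-02],
       [ 9.99999343e-01,  1.05626065e-03,  4.44398628e-04,
        -5.38386619e-04],
       [ 1.38672280e-04,  2.73411311e-01, -9.61897207e-01,
        -1.57628219e-01],
       [ 0.00000000e+00,  0.00000000e+00,  0.00000000e+00,
         1.00000000e+00]])}
```

View pics/top0.png

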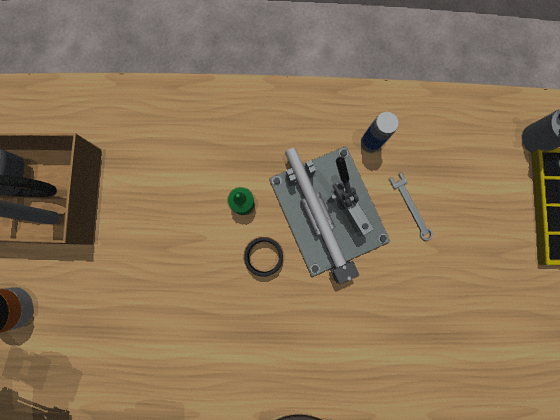

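View pics/side0.png

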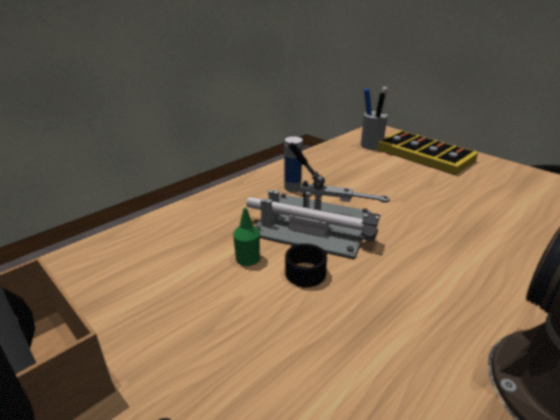

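View pics/wrist0.png

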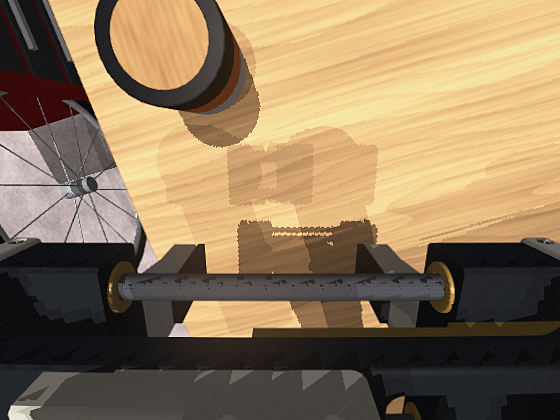

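```bash
cat > h.py <<'E'
import numpy as np,cv2
from scipy.spatial.transform import Rotation as R
def cam(c,s=None):
    if "xyz" in c: return R.from_euler("xyz",c["rotation"],degrees=True).as_matrix(),np.array(c["xyz"])
    T=np.eye(4);T[:3,:3]=R.from_euler("xyz",s["eef_rot"],degrees=True).as_matrix();T[:3,3]=s["tcp_pos"]
    T=T@c["T_tool_cam"];return T[:3,:3],T[:3,3]
def proj(c,P,s=None):
    M,t=cam(c,s);p=(np.atleast_2d(P)-t)@M
    q=np.c_[p[:,0],-p[:,1]]/(-p[:,2:]);r2=(q**2).sum(1,keepdims=True);q=q*(1+c["k1"]*r2)
    K=c["camera_matrix"];return q*[K[0,0],K[1,1]]+K[:2,2]
def ray(c,uv,z,s=None):
    K=c["camera_matrix"];q0=(np.atleast_2d(uv)-K[:2,2])/[K[0,0],K[1,1]];q=q0
    for _ in range(20):q=q0/(1+c["k1"]*(q**2).sum(1,keepdims=True))
    M,t=cam(c,s);d=np.c_[q[:,0],-q[:,1],-np.ones(len(q))]@M.T
    return t+d*((np.asarray(z)-t[2])/d[:,2])[:,None]
E
python3 - <<'E'
import pickle;from h import *
s,d=pickle.load(open("c0.pkl","rb"))
a=d["top"]["color"][120:300,220:450,::-1];cv2.imwrite("pics/topz.png",cv2.resize(a,None,fx=3.4,fy=3.3,interpolation=3))
a=d["side"]["color"][120:290,220:400,::-1];cv2.imwrite("pics/sidez.png",cv2.resize(a,None,fx=3.5,fy=3.5,interpolation=3))
E
```

```text
(no output)
```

View pics/topz.png

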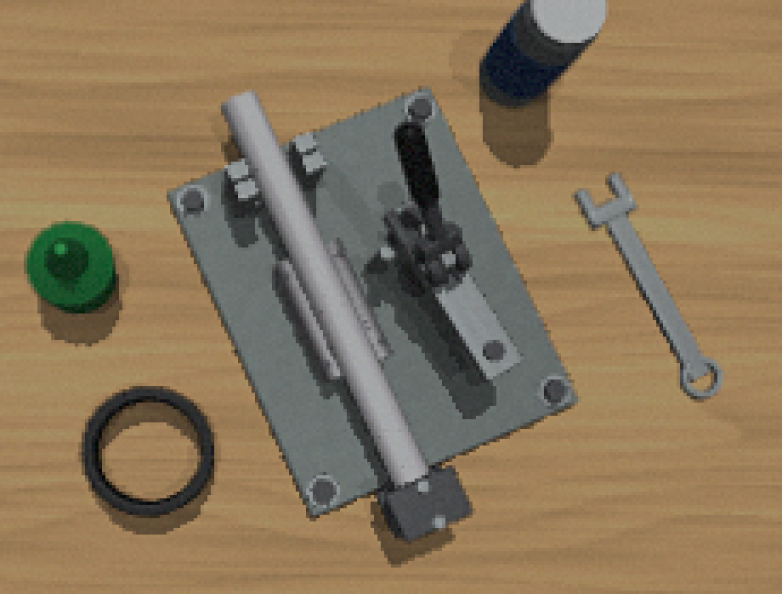

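View pics/sidez.png

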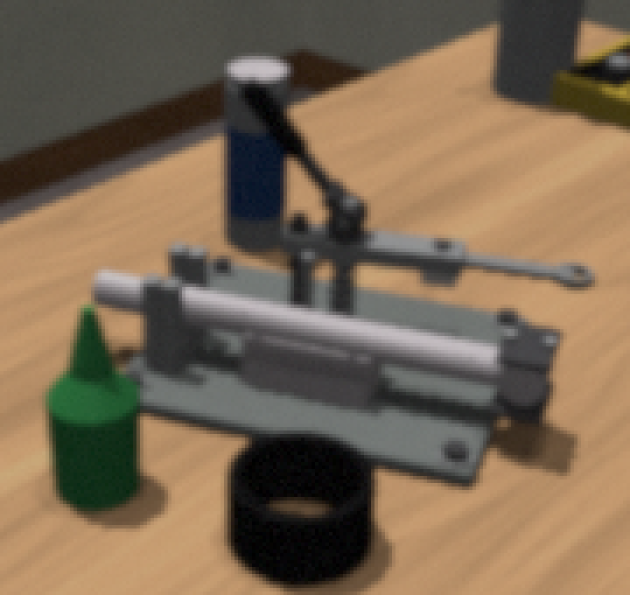

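```bash
python3 - <<'E'
import pickle;from h import *
s,d=pickle.load(open("c0.pkl","rb"));c=d["top"]
z=np.array([[168,195],[425,87],[578,400],[315,515.]]);uv=z/[3.4,3.3]+[220,120]
P=ray(c,uv,[.012]*4);print(P.round(4))
print([np.linalg.norm(P[i]-P[i-1]).round(4) for i in range(4)])
M=np.array([[.13,.105],[.13,-.105],[-.13,-.105],[-.13,.105]])
o=P[:,:2].mean(0);H=M.T@(P[:,:2]-o);th=np.arctan2(H[0,1]-H[1,0],H[0,0]+H[1,1])
print(o,np.degrees(th))
def f(x,y,z):return np.r_[o+[x*np.cos(th)-y*np.sin(th),x*np.sin(th)+y*np.cos(th)],z]
pts={"stud93":f(0,-.035,.093),"pivot":f(0,-.035,.109),"pin":f(.019,-.008,.086),"posttip":f(.175,.035,.066),"head":f(-.154,.035,.08)}
a=np.radians(90)+1.7+th
n=pts["stud93"]+[.07*np.cos(a),.07*np.sin(a),0];pts["nose"]=n
g=pts["pivot"]+.09*np.r_[-np.cos(a)*.5,-np.sin(a)*.5,.866];pts["grip"]=g
u=pts["pivot"]+.121*np.r_[-np.cos(a)*.5,-np.sin(a)*.5,.866];pts["gripend"]=u
for nm in("top","side"):
  im=d[nm]["color"][:,:,::-1].copy();im=cv2.resize(im,None,fx=4,fy=4,interpolation=3)
  for k,p in pts.items():
    q=proj(d[nm],p)[0];
    if nm=="top":print(k,p.round(4),q.round(1))
    cv2.circle(im,tuple(int(v*4+1.5) for v in q),4,(0,0,255),-1)
  im=im[480:1200,880:1680] if nm=="top" else im[480:1160,880:1600]
  cv2.imwrite(f"pics/{nm}chk.png",im[:600] if 0 else cv2.resize(im,(700,600)))
# spray can top / bottom
print("can",ray(c,[[568/3.4+220,15/3.3+120]],[.155]))
print("tape",ray(c,[[148/3.4+220,452/3.3+120]],[.05]))
print("spanner",ray(c,[[700/3.4+220,378/3.3+120],[605/3.4+220,205/3.3+120]],[.005]*2))
E
```

```text
[[ 0.6679  0.0817  0.012 ]
 [ 0.7557 -0.1041  0.012 ]
 [ 0.5226 -0.2136  0.012 ]
 [ 0.4366 -0.0266  0.012 ]]
[np.float64(0.2554), np.float64(0.2055), np.float64(0.2576), np.float64(0.2057)]
[ 0.59571079 -0.06565992] 25.068665625956385
stud93 [ 0.6105 -0.0974  0.093 ] [348.7 199.3]
pivot [ 0.6105 -0.0974  0.109 ] [350.  198.2]
pin [ 0.6163 -0.0649  0.086 ] [333.7 196.8]
posttip [0.7394 0.0402 0.066 ] [287.7 145. ]
head [ 0.4414 -0.0992  0.08  ] [348.4 276. ]
nose [ 0.5515 -0.1349  0.093 ] [365.6 226.1]
grip [ 0.6485 -0.0732  0.1869] [345.4 173.4]
gripend [ 0.6616 -0.0649  0.2138] [343.6 163.8]
can [[ 0.76504723 -0.16958472  0.155     ]]
tape [[0.47940932 0.08975245 0.05      ]]
spanner [[ 0.54065965 -0.30603135  0.005     ]
 [ 0.66999408 -0.23826821  0.005     ]]
```

View pics/topchk.png

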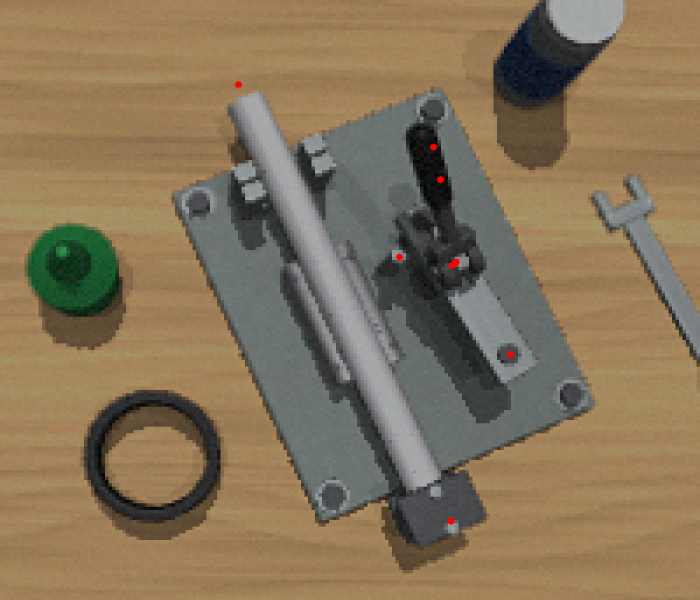

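View pics/sidechk.png

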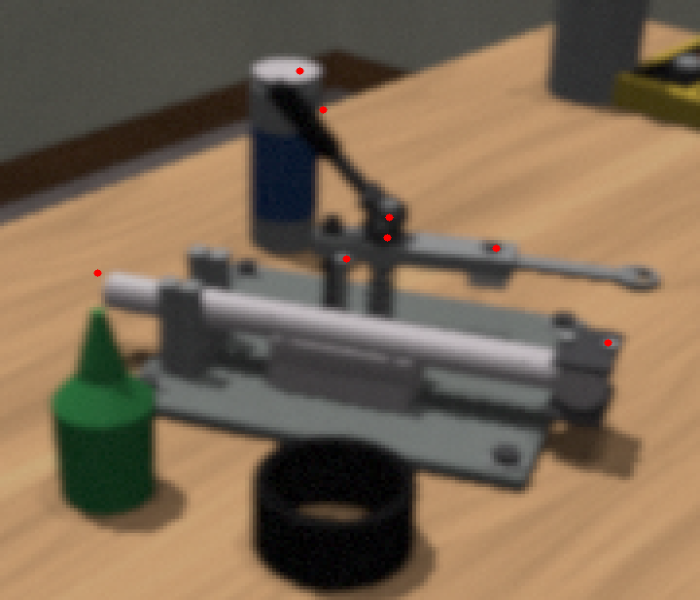

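>>> apply_moves:
  commands:
    - {"dp": [50, 38, 0], "yaw": 0.15, "grip": 0}
    - {"dp": [100, 75, 0], "yaw": 0.3, "grip": 0}
    - {"dp": [150, 113, 0], "yaw": 0.45, "grip": 0}
    - {"dp": [200, 150, 0], "yaw": 0.6, "grip": 0}
    - {"dp": [250, 188, 0], "yaw": 0.75, "grip": 0}
    - {"dp": [300, 225, 0], "yaw": 0.9, "grip": 0}
    - {"dp": [353, 265, 0], "yaw": 1.05, "grip": 0}
    - {"dp": [367, 315, 0], "yaw": 1.2, "grip": 0}
    - {"dp": [380, 360, 0], "yaw": 1.35, "grip": 0}
    - {"dp": [395, 410, 0], "yaw": 1.5, "grip": 0}

```text
time_s: 1.4
tcp_pos: [0.4514, 0.1476, 0.2265]
eef_rot: [180.0, -0.0, -101.8]
contact_force: [0.7, -0.1, 0.7]
gripper_width: 0.0005
```

>>> apply_moves:
  commands:
    - {"dp": [55, -14, 0], "yaw": 0.14, "grip": 0}
    - {"dp": [110, -27, 0], "yaw": 0.28, "grip": 0}
    - {"dp": [165, -40, 0], "yaw": 0.42, "grip": 0}
    - {"dp": [215, -52, 0], "yaw": 0.56, "grip": 0}
    - {"dp": [260, -63, 0], "yaw": 0.7, "grip": 0}
    - {"dp": [280, -110, 0], "yaw": 0.81, "grip": 0}
    - {"dp": [290, -150, 0], "yaw": 0.81, "grip": 0}
    - {"dp": [296, -186, 0], "yaw": 0.81, "grip": 0}
    - {"dp": [296, -186, 0], "yaw": 0.81, "grip": 0}

```text
time_s: 2.52
tcp_pos: [0.576, -0.1789, 0.225]
eef_rot: [179.9, -0.1, -148.0]
contact_force: [-0.6, -0.1, -0.6]
gripper_width: 0.0004
```

```bash
cat > look.py <<'E'
from plant import get_state, capture
import cv2,pickle,sys
t=sys.argv[1];s=get_state();d={}
for n in("side","top","wrist"):
    c=capture(n);d[n]=c
    im=c["color"][:,:,::-1]
    if n=="top": im=cv2.resize(im[90:290,220:450],None,fx=3,fy=3,interpolation=3)
    if n=="side": im=cv2.resize(im[110:280,220:420],None,fx=3.5,fy=3.5,interpolation=3)
    cv2.imwrite(f"pics/{n}{t}.png",im)
pickle.dump((s,d),open(f"c{t}.pkl","wb"));print(s["time_s"],s["tcp_pos"],s["eef_rot"],s["joints"],s["contact_force"])
E
python3 look.py 1
```

```text
2.525 [ 0.57601439 -0.17886149  0.22500435] [ 1.79944480e+02 -1.02973952e-01 -1.48000858e+02] [ 1.29481574e+00  1.39654135e+01 -8.82614959e+00  5.24762530e-03
 -6.73253245e+01 -5.92977518e+01] [-0.55559746 -0.07387068 -0.64338673]
```

View pics/top1.png

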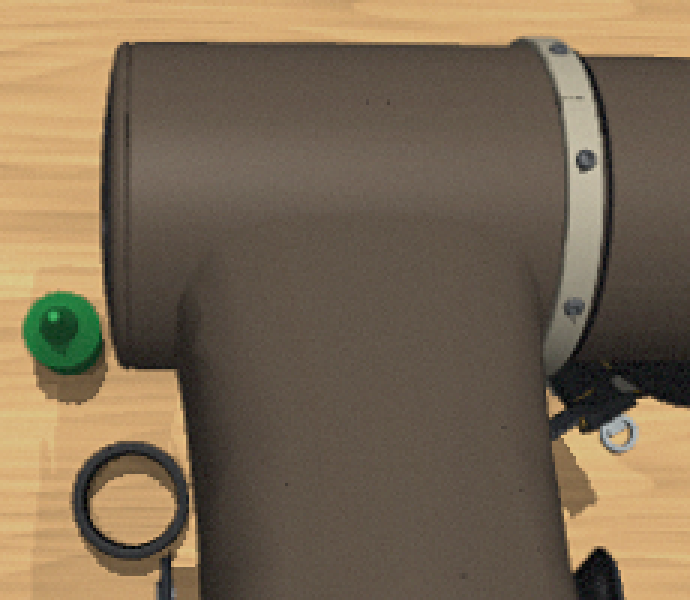

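View pics/side1.png

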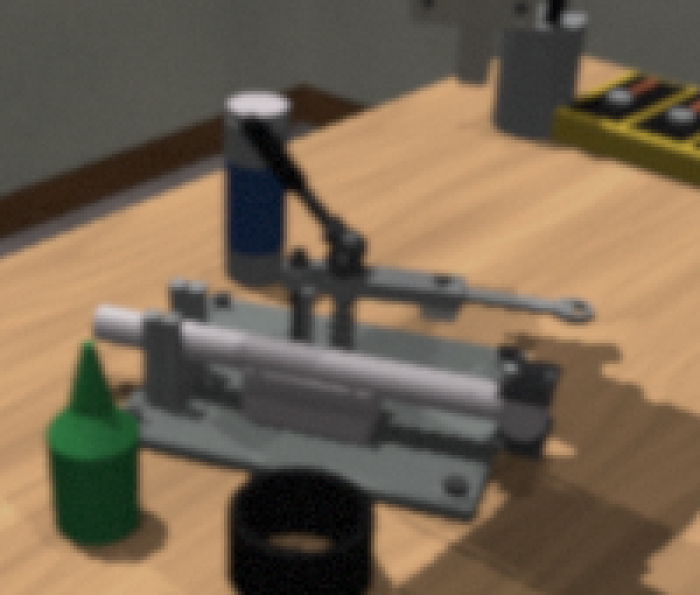

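View pics/wrist1.png

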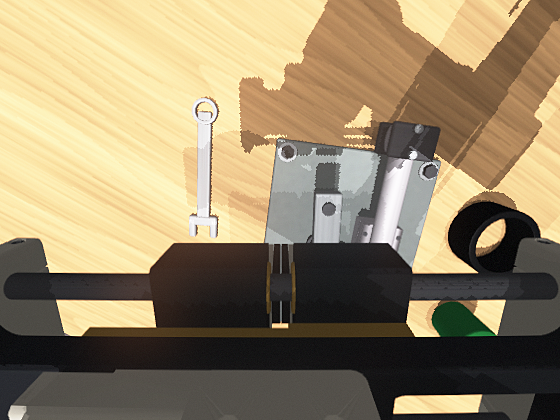

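```bash
python3 - <<'E'
import pickle;from h import *
s,d=pickle.load(open("c1.pkl","rb"));c=d["wrist"]
P=ray(c,[[328.5,208],[315,193],[341,194],[288,151],[429,171]],[.093,.093,.093,.012,.012],s);print(P.round(4))
print(proj(c,[s["tcp_pos"]],s))
st=np.array([.6105,-.0974]);v=P[0,:2]-st;print(np.linalg.norm(v),np.degrees(np.arctan2(v[1],v[0])))
# lever fit side
cs=d["side"]
from scipy.optimize import least_squares
uv=np.array([253,122])/3.5+[220,110]   # grip end axis approx
for al in (60,55,50,45,40):
  for az in (22,32,42):
    a=np.radians(az);e=np.radians(al)
    p=np.array([.6105,-.0974,.109])+.117*np.r_[np.cos(e)*np.cos(a),np.cos(e)*np.sin(a),np.sin(e)]
    print(al,az,proj(cs,p)[0]-uv)
E
```

```text
[[ 0.5546 -0.1342  0.093 ]
 [ 0.5489 -0.1545  0.093 ]
 [ 0.5359 -0.1318  0.093 ]
 [ 0.5322 -0.1946  0.012 ]
 [ 0.4586 -0.0303  0.012 ]]
[[280.07710102 258.26300575]]
0.06693149494901085 -146.6451258724705
60 22 [ 6.54991287 -5.27030252]
60 32 [ 5.36327769 -3.78747274]
60 42 [ 4.88895547 -2.21266921]
55 22 [ 3.1938843  -3.66823145]
55 32 [ 1.80590821 -1.95930889]
55 42 [ 1.22667961 -0.13986034]
50 22 [ 0.06538335 -1.77369495]
50 32 [-1.51680959  0.1528835 ]
50 42 [-2.20204408  2.20881086]
45 22 [-2.8144612   0.39279908]
45 32 [-4.58068819  2.52739395]
45 42 [-5.37037216  4.81012297]
40 22 [-5.42739382  2.80913644]
40 32 [-7.36457274  5.14077113]
40 42 [-8.25453719  7.63895949]
```

>>> apply_moves:
  commands:
    - {"dp": [0, 0, 50], "grip": 0}
    - {"dp": [0, 0, 100], "grip": 0}
    - {"dp": [0, 0, 135], "grip": 0}
    - {"dp": [0, 0, 146], "grip": 0}
    - {"dp": [0, 0, 146], "grip": 0}

```text
$.commands[0]: bad value
```

```bash
python3 look.py 2
```

```text
2.675 [ 0.57402641 -0.17775273  0.22620248] [ 1.79958796e+02 -3.74300912e-02 -1.47934656e+02] [ 1.39675385e+00  1.36786483e+01 -9.03916424e+00 -1.77166168e-02
 -6.73354000e+01 -5.93245892e+01] [-0.14488682  0.22991016 -0.59965425]
```

View pics/side2.png

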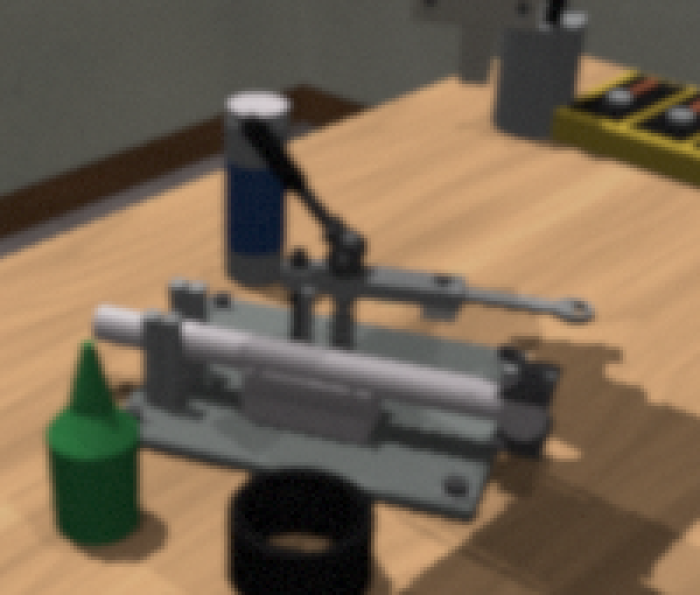

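View pics/wrist2.png

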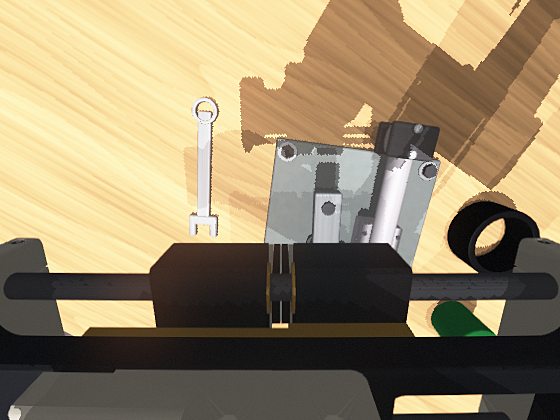

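The move was refused because the rows lacked a yaw value; nothing moved. I'm resending with yaw.

>>> apply_moves:
  commands:
    - {"dp": [0, 0, 50], "yaw": 0, "grip": 0}
    - {"dp": [0, 0, 100], "yaw": 0, "grip": 0}
    - {"dp": [0, 0, 135], "yaw": 0, "grip": 0}
    - {"dp": [0, 0, 147], "yaw": 0, "grip": 0}
    - {"dp": [0, 0, 147], "yaw": 0, "grip": 0}

```text
time_s: 3.45
tcp_pos: [0.5749, -0.1779, 0.08]
eef_rot: [-180.0, -0.0, -147.9]
contact_force: [-0.1, 0.7, 0.4]
gripper_width: 0.0009
```

```bash
python3 look.py 3
```

```text
3.45 [ 0.5748527  -0.1778536   0.07998585] [-1.79991944e+02 -1.34187394e-02 -1.47895408e+02] [ 1.40456914e+00  2.12600956e+01 -1.93037562e+01  1.81340189e-02
 -4.94435750e+01 -5.93117676e+01] [-0.05502824  0.66466155  0.36232885]
```

View pics/side3.png

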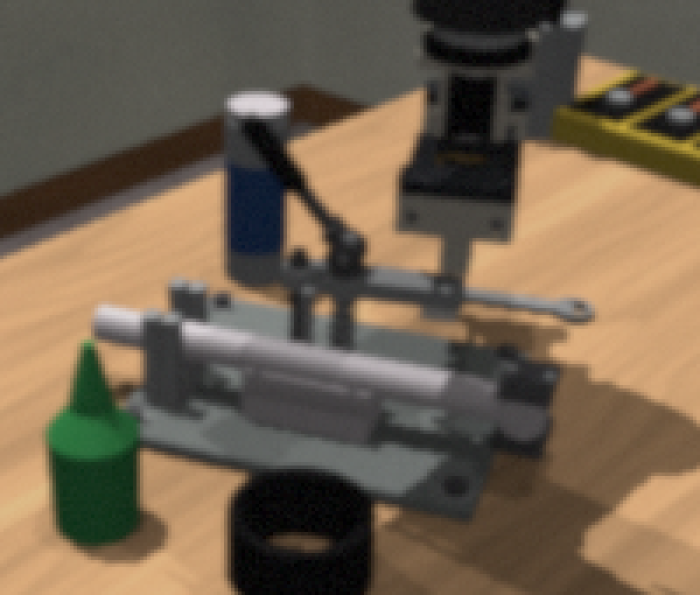

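View pics/wrist3.png

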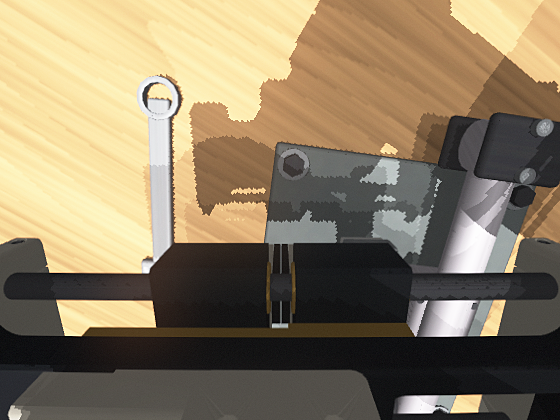

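```bash
cat > arc.py <<'E'
from h import *
st=np.array([.611,-.0975])
def rows(p0,yaw0,seq,r=.073):
    y=np.radians(yaw0);X=np.array([np.cos(y),np.sin(y)]);Y=np.array([np.sin(y),-np.cos(y)])
    for th,off in seq:
        a=np.radians(th);e=np.array([np.cos(a),np.sin(a)]);t=np.array([-e[1],e[0]])
        p=st+r*e+off*t;dd=(p-p0)*1000
        print(th,off,(dd@X).round(0),(dd@Y).round(0),"yaw",round(-np.radians((th-yaw0+180)%360-180),2),p.round(4))
E
python3 -c "
from arc import *
rows(np.array([.5745,-.1778]),-147.9,[(213,.04),(213,.028),(211,.021),(207,.02),(202,.02),(197,.02),(191,.02),(185,.02),(179,.02),(173,.02),(167,.02),(167,.02)])"
```

```text
213 0.04 -1.0 7.0 yaw -0.02 [ 0.5716 -0.1708]
213 0.028 -1.0 19.0 yaw -0.02 [ 0.565  -0.1607]
211 0.021 -0.0 29.0 yaw 0.02 [ 0.5592 -0.1531]
207 0.02 1.0 35.0 yaw 0.09 [ 0.555  -0.1485]
202 0.02 2.0 42.0 yaw 0.18 [ 0.5508 -0.1434]
197 0.02 2.0 48.0 yaw 0.26 [ 0.547 -0.138]
191 0.02 2.0 56.0 yaw 0.37 [ 0.5432 -0.1311]
185 0.02 1.0 64.0 yaw 0.47 [ 0.54   -0.1238]
179 0.02 -2.0 72.0 yaw 0.58 [ 0.5377 -0.1162]
173 0.02 -4.0 79.0 yaw 0.68 [ 0.5361 -0.1085]
167 0.02 -8.0 86.0 yaw 0.79 [ 0.5354 -0.1006]
167 0.02 -8.0 86.0 yaw 0.79 [ 0.5354 -0.1006]
```

>>> apply_moves:
  commands:
    - {"dp": [-1, 7, 0], "yaw": 0, "grip": 0}
    - {"dp": [-1, 19, 0], "yaw": 0, "grip": 0}
    - {"dp": [0, 29, 0], "yaw": 0.02, "grip": 0}
    - {"dp": [1, 35, 0], "yaw": 0.09, "grip": 0}
    - {"dp": [2, 42, 0], "yaw": 0.18, "grip": 0}
    - {"dp": [2, 48, 0], "yaw": 0.26, "grip": 0}
    - {"dp": [2, 48, 0], "yaw": 0.26, "grip": 0}

```text
time_s: 4.47
tcp_pos: [0.5472, -0.1377, 0.0798]
eef_rot: [180.0, 0.0, -162.8]
contact_force: [-0.2, 0.2, -0.6]
gripper_width: 0.0009
```

```bash
python3 look.py 4
```

```text
4.475 [ 0.54722173 -0.13769932  0.07981487] [ 1.79993897e+02  1.72602749e-02 -1.62787114e+02] [ 5.73988431e+00  1.82161096e+01 -2.41431296e+01 -1.27438270e-02
 -4.76250601e+01 -7.85184094e+01] [-0.18647019  0.23091189 -0.59435863]
```

View pics/side4.png

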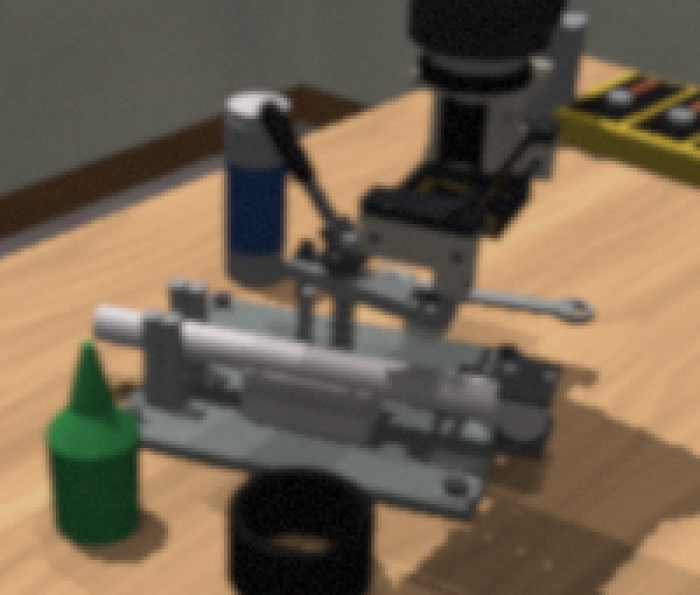

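```bash
python3 -c "
from arc import *
rows(np.array([.5472,-.1377]),-162.8,[(x,.02) for x in (191,185,179,173,167,161,155,149,143,138,133,133)])"
```

```text
191 0.02 2.0 8.0 yaw 0.11 [ 0.5432 -0.1311]
185 0.02 3.0 15.0 yaw 0.21 [ 0.54   -0.1238]
179 0.02 3.0 23.0 yaw 0.32 [ 0.5377 -0.1162]
173 0.02 2.0 31.0 yaw 0.42 [ 0.5361 -0.1085]
167 0.02 0.0 39.0 yaw 0.53 [ 0.5354 -0.1006]
161 0.02 -2.0 47.0 yaw 0.63 [ 0.5355 -0.0926]
155 0.02 -5.0 54.0 yaw 0.74 [ 0.5364 -0.0848]
149 0.02 -9.0 61.0 yaw 0.84 [ 0.5381 -0.077 ]
143 0.02 -14.0 67.0 yaw 0.95 [ 0.5407 -0.0695]
138 0.02 -18.0 72.0 yaw 1.03 [ 0.5434 -0.0635]
133 0.02 -23.0 77.0 yaw 1.12 [ 0.5466 -0.0578]
133 0.02 -23.0 77.0 yaw 1.12 [ 0.5466 -0.0578]
```

>>> apply_moves:
  commands:
    - {"dp": [2, 8, 0], "yaw": 0.11, "grip": 0}
    - {"dp": [3, 15, 0], "yaw": 0.21, "grip": 0}
    - {"dp": [3, 23, 0], "yaw": 0.32, "grip": 0}
    - {"dp": [2, 31, 0], "yaw": 0.42, "grip": 0}
    - {"dp": [0, 39, 0], "yaw": 0.53, "grip": 0}
    - {"dp": [-2, 47, 0], "yaw": 0.63, "grip": 0}
    - {"dp": [-5, 54, 0], "yaw": 0.74, "grip": 0}
    - {"dp": [-9, 61, 0], "yaw": 0.84, "grip": 0}
    - {"dp": [-14, 67, 0], "yaw": 0.95, "grip": 0}
    - {"dp": [-18, 72, 0], "yaw": 1.03, "grip": 0}
    - {"dp": [-23, 77, 0], "yaw": 1.12, "grip": 0}
    - {"dp": [-23, 77, 0], "yaw": 1.12, "grip": 0}

```text
time_s: 6.12
tcp_pos: [0.5466, -0.0579, 0.0792]
eef_rot: [-180.0, -0.0, 133.1]
contact_force: [-0.9, 0.1, -0.1]
gripper_width: 0.0003
```

```bash
python3 look.py 5;python3 -c "
from arc import *
rows(np.array([.5466,-.0578]),133,[(129,.02),(125,.02),(122,.02),(119,.02),(117,.02),(115,.019),(114,.018),(113,.017),(112,.016)])"
```

```text
6.125 [ 0.54655486 -0.05785889  0.07921214] [-1.79960365e+02 -3.57238165e-02  1.33089332e+02] [ 1.43727569e+01  1.70869248e+01 -2.59768020e+01 -1.68028291e-02
 -4.69881988e+01 -1.51271945e+02] [-0.87377555  0.06501119 -0.05579658]
129 0.02 1.0 5.0 yaw 0.07 [ 0.5495 -0.0534]
125 0.02 2.0 10.0 yaw 0.14 [ 0.5527 -0.0492]
122 0.02 3.0 14.0 yaw 0.19 [ 0.5554 -0.0462]
119 0.02 3.0 18.0 yaw 0.24 [ 0.5581 -0.0433]
117 0.02 3.0 21.0 yaw 0.28 [ 0.56   -0.0415]
115 0.019 2.0 25.0 yaw 0.31 [ 0.5629 -0.0394]
114 0.018 2.0 27.0 yaw 0.33 [ 0.5649 -0.0381]
113 0.017 1.0 29.0 yaw 0.35 [ 0.5668 -0.0369]
112 0.016 1.0 31.0 yaw 0.37 [ 0.5688 -0.0358]
```

View pics/side5.png

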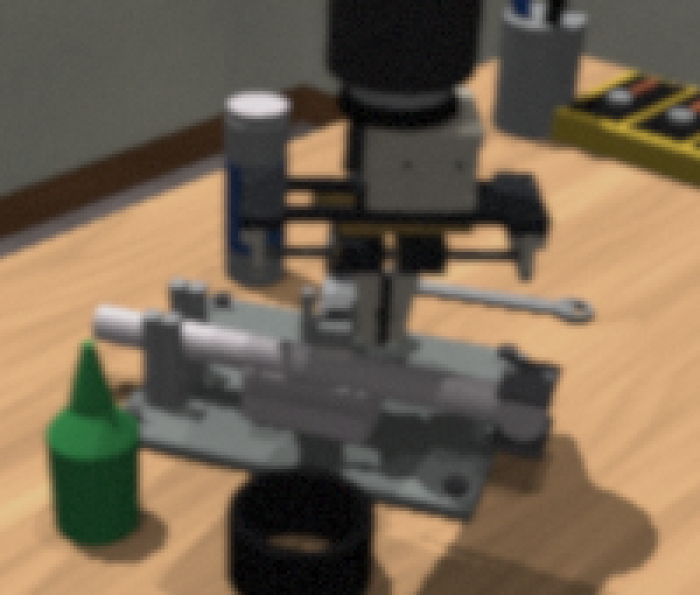

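View pics/wrist5.png

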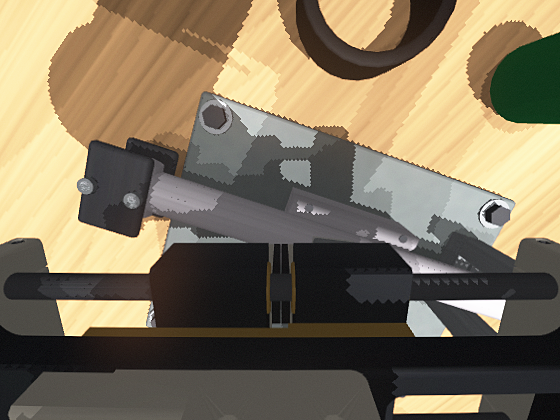

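>>> apply_moves:
  commands:
    - {"dp": [1, 5, 0], "yaw": 0.05, "grip": 0}
    - {"dp": [2, 10, 0], "yaw": 0.1, "grip": 0}
    - {"dp": [3, 14, 0], "yaw": 0.14, "grip": 0}
    - {"dp": [3, 17, 0], "yaw": 0.14, "grip": 0}
    - {"dp": [3, 20, 0], "yaw": 0.14, "grip": 0}
    - {"dp": [3, 22, 0], "yaw": 0.14, "grip": 0}
    - {"dp": [3, 22, 0], "yaw": 0.14, "grip": 0}

```text
time_s: 7.15
tcp_pos: [0.5558, -0.0446, 0.0789]
eef_rot: [-179.4, -0.1, 125.0]
contact_force: [-11.8, -15.0, 10.0]
gripper_width: 0.0003
```

```bash
python3 look.py 6
```

```text
7.15 [ 0.55584656 -0.04460537  0.07885142] [-1.79393256e+02 -1.08585854e-01  1.25004320e+02] [ 1.56014540e+01  1.80375656e+01 -2.46451025e+01  1.33573491e-01
 -4.79257663e+01 -1.60686592e+02] [-11.82131134 -15.02972477  10.04894373]
```

View pics/side6.png

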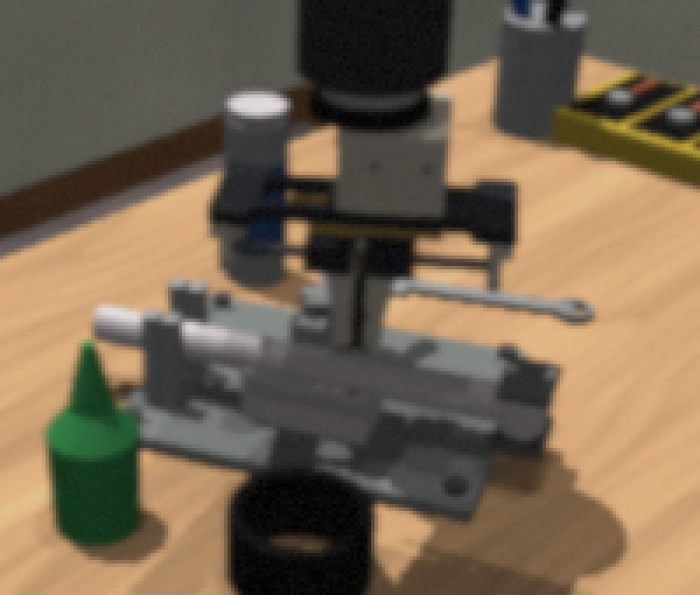

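>>> apply_moves:
  commands:
    - {"dp": [0, -8, 0], "yaw": 0, "grip": 0}
    - {"dp": [0, -20, 0], "yaw": 0, "grip": 0}
    - {"dp": [0, -25, -40], "yaw": 0, "grip": 0}
    - {"dp": [0, -25, -100], "yaw": 0, "grip": 0}
    - {"dp": [0, -25, -160], "yaw": 0, "grip": 0}
    - {"dp": [-50, -30, -180], "yaw": 0, "grip": 0}
    - {"dp": [-100, -35, -180], "yaw": 0, "grip": 0}
    - {"dp": [-130, -35, -180], "yaw": 0, "grip": 0}
    - {"dp": [-130, -35, -180], "yaw": 0, "grip": 0}

```text
time_s: 8.43
tcp_pos: [0.6073, -0.1688, 0.2587]
eef_rot: [-180.0, -0.0, 124.9]
contact_force: [-0.7, 0.1, -0.5]
gripper_width: -0.0001
```

```bash
python3 look.py 7
```

```text
8.425 [ 0.60733376 -0.1688137   0.25874865] [-1.79990997e+02 -1.60638185e-02  1.24910871e+02] [ 2.17514113e+00  1.53567763e+01 -2.49271731e+00 -9.07997577e-03
 -7.21667668e+01 -1.47261487e+02] [-0.70323691  0.11668279 -0.52768468]
```

View pics/side7.png

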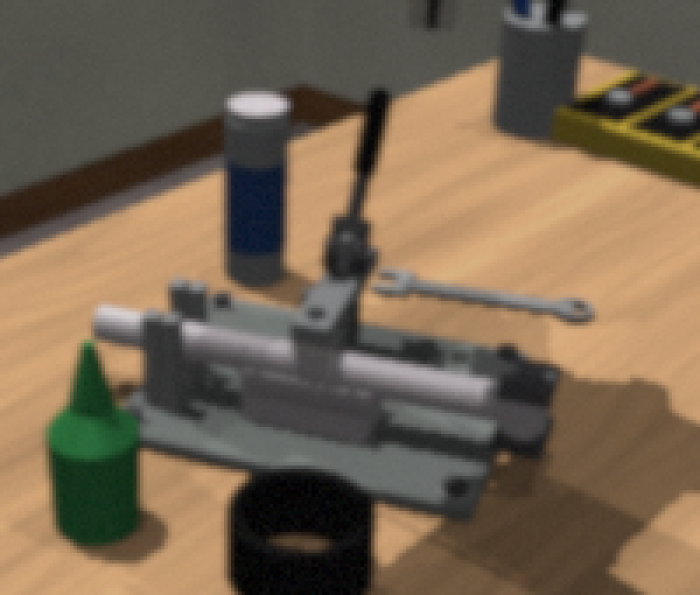

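View pics/wrist7.png

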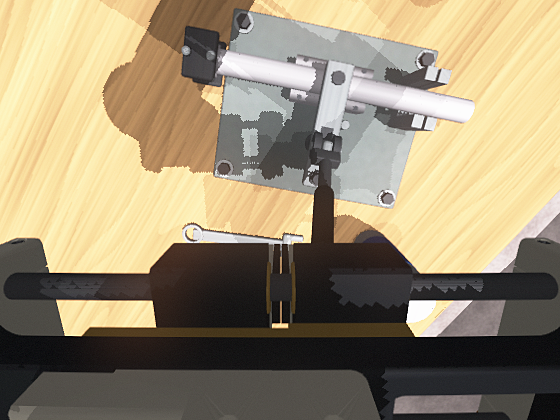

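```bash
python3 - <<'E'
import cv2
im=cv2.imread("pics/wrist7.png")[0:260,170:490];cv2.imwrite("pics/w7z.png",cv2.resize(im,None,fx=2.3,fy=2.3,interpolation=2))
E
python3 - <<'E'
import sys;sys.path.insert(0,'.')
import pickle;from h import *
s,d=pickle.load(open("c7.pkl","rb"));c=d["wrist"]
B=ray(c,[[245,22],[426,59],[388,198],[224,168]],[.016]*4,s)[:,:2];print(B.round(4))
v=lambda a,b:np.degrees(np.arctan2(*(b-a)[::-1]))
print("bolts x dir",v(B[0],B[1]),v(B[3],B[2]),"y dir",v(B[3],B[0]),v(B[2],B[1]),B.mean(0),[np.linalg.norm(B[i]-B[i-1]) for i in range(4)])
N=ray(c,[[338,78]],[.094],s)[0,:2];print("nose",N)
for o in (B.mean(0),):
  th=np.radians((v(B[0],B[1])+v(B[3],B[2]))/2);st=o+.035*np.array([np.sin(th),-np.cos(th)]);print("stud",st,"strap dir",v(st,N),np.linalg.norm(N-st))
pin=ray(c,[[346,125]],[.086],s)[0,:2];print("pin",pin)
E
```

```text
[[ 0.4604 -0.0316]
 [ 0.6664  0.0631]
 [ 0.7425 -0.0997]
 [ 0.5328 -0.1949]]
bolts x dir 24.69072775398391 24.420652999372948 y dir 113.91162922433652 115.07614497327863 [ 0.60053708 -0.06575467] [np.float64(0.17860808087207558), np.float64(0.2266501972276761), np.float64(0.1796811466268155), np.float64(0.2302900338336014)]
nose [ 0.58548913 -0.03494921]
stud [ 0.61508229 -0.09758919] strap dir 115.28757270593597 0.06927858969645959
pin [ 0.62178521 -0.06533512]
```

View pics/w7z.png

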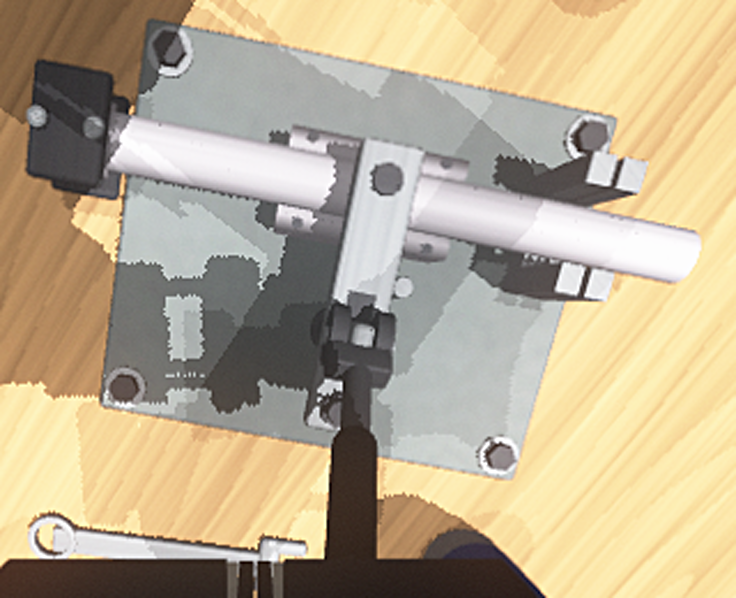

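```bash
python3 - <<'E'
import pickle;from h import *
s,d=pickle.load(open("c7.pkl","rb"));cs=d["side"]
uv=np.array([377,92])/3.5+[220,110]
for st in ([.613,-.0975],):
 for al in (62,58,54,50,46):
  for az in (-62,-65,-68):
    a=np.radians(az);e=np.radians(al)
    p=np.r_[st,.109]+.121*np.r_[np.cos(e)*np.cos(a),np.cos(e)*np.sin(a),np.sin(e)]
    print(al,az,(proj(cs,p)[0]-uv).round(1))
 # wrist: grip mid
 for al in (60,52):
  for r in (.07,.09):
   a=np.radians(-65);e=np.radians(al);p=np.r_[st,.109]+r*np.r_[np.cos(e)*np.cos(a),np.cos(e)*np.sin(a),np.sin(e)]
   print(al,r,p.round(4),proj(d["wrist"],p,s))
 print("pivot",proj(d["wrist"],np.r_[st,.109],s))
E
```

```text
62 -62 [-1.5 -3.6]
62 -65 [-0.4 -3.5]
62 -68 [ 0.8 -3.3]
58 -62 [-1. -3.]
58 -65 [ 0.3 -2.8]
58 -68 [ 1.6 -2.7]
54 -62 [-0.6 -2.1]
54 -65 [ 0.9 -2. ]
54 -68 [ 2.3 -1.8]
50 -62 [-0.2 -1.1]
50 -65 [ 1.4 -0.9]
50 -68 [ 2.9 -0.7]
46 -62 [0.2 0.2]
46 -65 [1.9 0.4]
46 -68 [3.5 0.6]
60 0.07 [ 0.6278 -0.1292  0.1696] [[326.13484649 192.17745663]]
60 0.09 [ 0.632  -0.1383  0.1869] [[326.69870556 208.68373968]]
52 0.07 [ 0.6312 -0.1366  0.1642] [[323.2544488  199.76180041]]
52 0.09 [ 0.6364 -0.1477  0.1799] [[322.7926535  218.26752631]]
pivot [[324.54592323 146.53551555]]
```

```bash
cat > lev.py <<'E'
from h import *
st=np.array([.613,-.0975]);L=np.array([np.cos(np.radians(-65)),np.sin(np.radians(-65))])
def rows(p0,yaw0,seq):
    y=np.radians(yaw0);X=np.array([np.cos(y),np.sin(y)]);Y=np.array([np.sin(y),-np.cos(y)])
    for h,z in seq:
        p=st+h*L;dd=(p-p0[:2])*1000;print(round(h*1000),round(z*1000),(dd@X).round(1),(dd@Y).round(1),round((p0[2]-z)*1000,1))
def arc(al,r=.088):
    a=np.radians(al);return r*np.cos(a)-.009*np.sin(a)-.0095,.109+r*np.sin(a)+.009*np.cos(a)
E
python3 -c "
from lev import *
p=np.array([.6073,-.1688,.2587])
rows(p,124.9,[(.03,.2587),(.028,.2),arc(62)])
print(115)
rows(np.r_[st+.028*L,.2],115,[arc(a) for a in (62,58,54,49,44,38,32,26,20,15,10,6,3,1)])"
```

```text
30 259 25.7 40.3 0.0
28 200 27.6 40.7 58.7
24 191 31.7 41.4 67.8
115
24 191 4.1 -0.0 9.1
30 188 -1.5 0.0 11.6
35 185 -6.9 0.0 14.5
41 181 -13.4 0.0 18.7
48 177 -19.5 0.0 23.4
54 170 -26.3 0.0 29.7
60 163 -32.4 0.0 36.7
66 156 -37.6 0.0 44.3
70 148 -42.1 0.0 52.4
73 140 -45.2 -0.0 59.5
76 133 -47.6 0.0 66.9
77 127 -49.1 0.0 72.9
78 123 -49.9 0.0 77.4
78 120 -50.3 0.0 80.5
```

>>> apply_moves:
  commands:
    - {"dp": [13, 20, 0], "yaw": 0.08, "grip": 0}
    - {"dp": [26, 40, 0], "yaw": 0.17, "grip": 0}
    - {"dp": [31, 41, 0], "yaw": 0.17, "grip": 0}
    - {"dp": [31, 41, 35], "yaw": 0.17, "grip": 0}
    - {"dp": [31, 41, 58], "yaw": 0.17, "grip": 0}
    - {"dp": [31, 41, 58], "yaw": 0.17, "grip": 0}

```text
time_s: 9.32
tcp_pos: [0.621, -0.1181, 0.2002]
eef_rot: [-179.8, -0.1, 115.3]
contact_force: [-0.1, -0.8, 0.2]
gripper_width: 0.0003
```

```bash
python3 look.py 8
```

```text
9.325 [ 0.62100849 -0.11812339  0.20023963] [-1.79839196e+02 -7.63149360e-02  1.15343842e+02] [ 6.87950616e+00  1.76499892e+01 -7.05094524e+00 -2.35849717e-02
 -6.54757631e+01 -1.61525735e+02] [-0.14188953 -0.7513208   0.15530199]
```

View pics/side8.png

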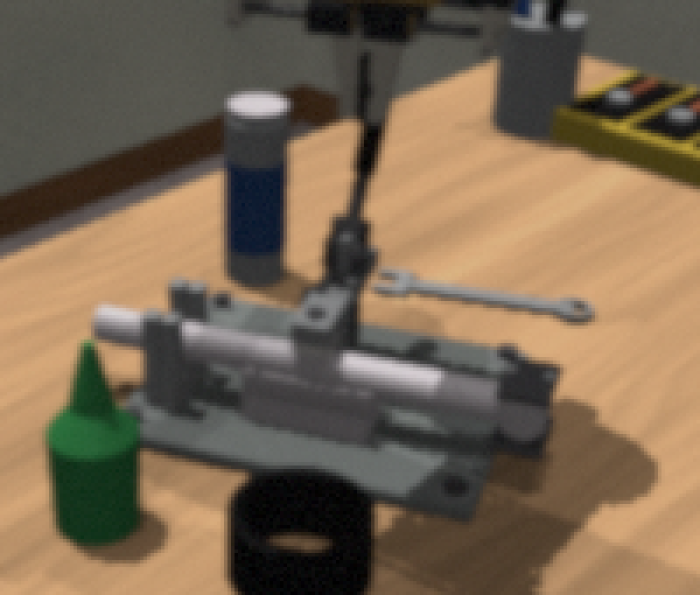

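>>> apply_moves:
  commands:
    - {"dp": [-3, 0, 9], "yaw": 0, "grip": 0}
    - {"dp": [-8, 0, 12], "yaw": 0, "grip": 0}
    - {"dp": [-13, 0, 15], "yaw": 0, "grip": 0}
    - {"dp": [-19, 0, 19], "yaw": 0, "grip": 0}
    - {"dp": [-25, 0, 23], "yaw": 0, "grip": 0}
    - {"dp": [-32, 0, 30], "yaw": 0, "grip": 0}
    - {"dp": [-32, 0, 30], "yaw": 0, "grip": 0}

```text
time_s: 10.35
tcp_pos: [0.6362, -0.148, 0.1707]
eef_rot: [-180.0, -0.0, 115.2]
contact_force: [-0.1, 0.0, 0.2]
gripper_width: 0.0001
```

```bash
python3 look.py 9
```

```text
10.35 [ 0.63620418 -0.14803848  0.17071824] [-1.79950217e+02 -1.09775866e-02  1.15207239e+02] [ 3.98111194e+00  2.07170325e+01 -6.60201349e+00  8.76506295e-03
 -6.27313342e+01 -1.58777887e+02] [-0.12910766  0.02124105  0.16709511]
```

View pics/side9.png

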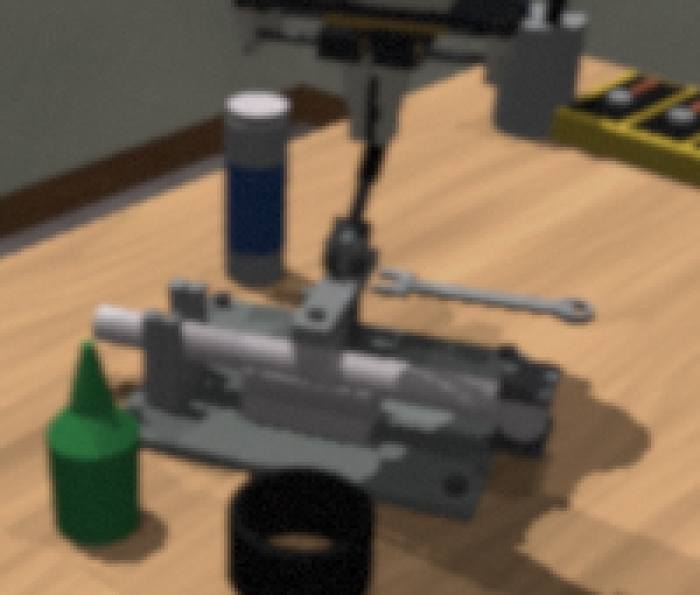

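>>> apply_moves:
  commands:
    - {"dp": [-6, 0, 7], "yaw": 0, "grip": 0}
    - {"dp": [-11, 0, 15], "yaw": 0, "grip": 0}
    - {"dp": [-15, 0, 23], "yaw": 0, "grip": 0}
    - {"dp": [-18, 0, 30], "yaw": 0, "grip": 0}
    - {"dp": [-20, 0, 37], "yaw": 0, "grip": 0}

```text
time_s: 11.12
tcp_pos: [0.6451, -0.1659, 0.1342]
eef_rot: [180.0, 0.0, 115.2]
contact_force: [0.1, -0.6, 3.8]
gripper_width: 0.0001
```

```bash
python3 look.py 10
```

```text
11.125 [ 0.64505356 -0.16590323  0.13418461] [1.79990944e+02 2.35127190e-02 1.15242148e+02] [ 2.32361367e+00  2.35094646e+01 -7.42238845e+00  2.11399492e-02
 -5.90506514e+01 -1.57092333e+02] [ 0.1475665  -0.56815174  3.80073409]
```

View pics/side10.png

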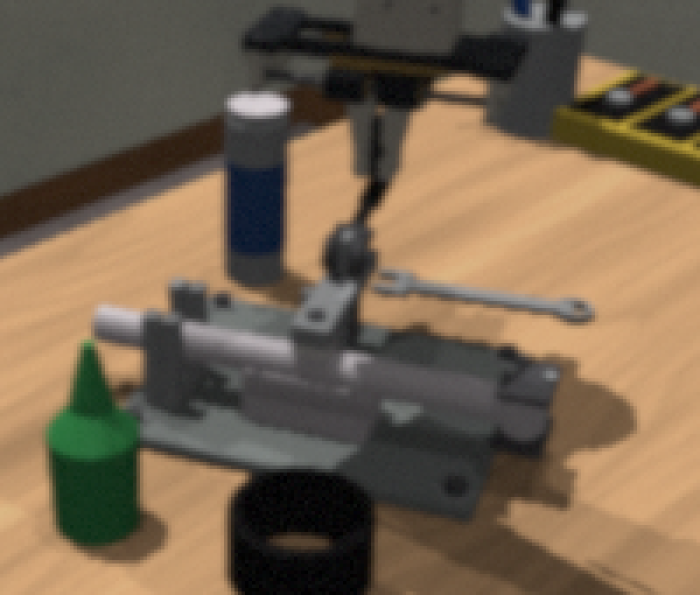

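Force is 3.8 N upward and the lever is following down. I'll continue in small steps.

>>> apply_moves:
  commands:
    - {"dp": [-1, 0, 5], "yaw": 0, "grip": 0}
    - {"dp": [-2, 0, 9], "yaw": 0, "grip": 0}
    - {"dp": [-2, 0, 11], "yaw": 0, "grip": 0}
    - {"dp": [-2, 0, 11], "yaw": 0, "grip": 0}

```text
time_s: 11.78
tcp_pos: [0.6455, -0.1673, 0.1234]
eef_rot: [-180.0, -0.0, 115.2]
contact_force: [-1.1, 0.5, 0.4]
gripper_width: 0.0004
```

>>> apply_moves:
  commands:
    - {"dp": [0, 0, 1], "yaw": 0, "grip": 0}
    - {"dp": [0, 0, 2], "yaw": 0, "grip": 0}
    - {"dp": [0, 0, 2], "yaw": 0, "grip": 0}

```text
time_s: 12.15
tcp_pos: [0.6457, -0.1675, 0.122]
eef_rot: [180.0, 0.0, 115.2]
contact_force: [-2.2, -0.9, 5.2]
gripper_width: 0.0004
```

```bash
python3 look.py 11
```

```text
12.15 [ 0.64570477 -0.16747237  0.12199539] [1.79985242e+02 2.23538469e-02 1.15247186e+02] [ 2.17860180e+00  2.42085789e+01 -8.05954291e+00  1.74882344e-02
 -5.77095425e+01 -1.56940753e+02] [-2.17889567 -0.86220789  5.24129199]
```

View pics/side11.png

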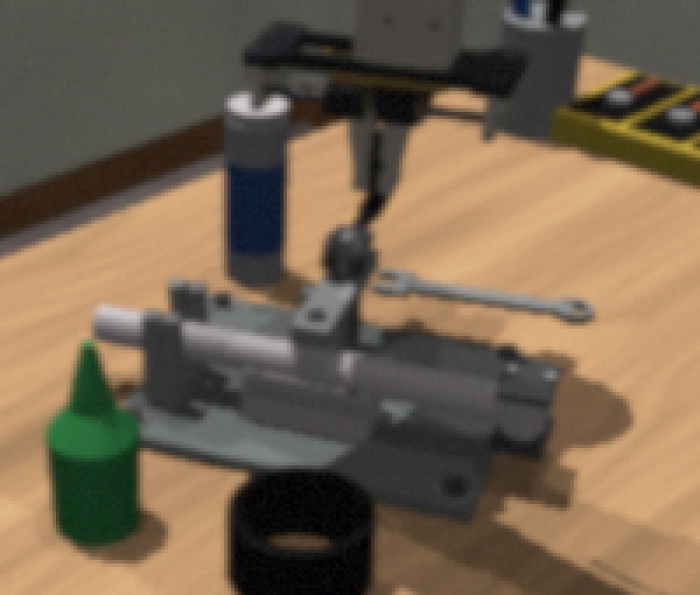

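View pics/wrist11.png

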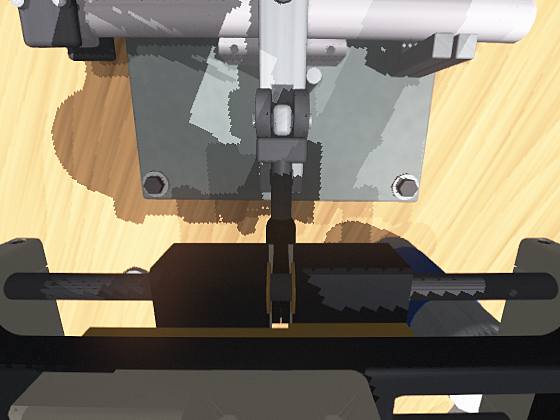

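>>> apply_moves:
  commands:
    - {"dp": [0, 0, 1], "yaw": 0, "grip": 0}
    - {"dp": [0, 0, 2], "yaw": 0, "grip": 0}
    - {"dp": [0, 0, 2], "yaw": 0, "grip": 0}

```text
time_s: 12.68
tcp_pos: [0.646, -0.1675, 0.1215]
eef_rot: [179.9, 0.1, 115.3]
contact_force: [-4.6, 0.2, 14.0]
gripper_width: 0.0005
```

>>> apply_moves:
  commands:
    - {"dp": [0, 0, 1], "yaw": 0, "grip": 0}
    - {"dp": [0, 0, 1], "yaw": 0, "grip": 0}
    - {"dp": [0, 0, 1], "yaw": 0, "grip": 0}

```text
time_s: 13.05
tcp_pos: [0.6462, -0.1675, 0.1213]
eef_rot: [179.9, 0.1, 115.3]
contact_force: [-6.7, 1.8, 18.0]
gripper_width: 0.0004
```

Firm stop (1 mm commanded gave 0.2 mm of motion and 4 N more). I'll back off upward and check.

>>> apply_moves:
  commands:
    - {"dp": [0, 0, -10], "yaw": 0, "grip": 0}
    - {"dp": [0, 0, -60], "yaw": 0, "grip": 0}
    - {"dp": [0, 0, -120], "yaw": 0, "grip": 0}
    - {"dp": [-40, 0, -150], "yaw": 0, "grip": 0}
    - {"dp": [-90, 0, -150], "yaw": 0, "grip": 0}
    - {"dp": [-90, 0, -150], "yaw": 0, "grip": 0}

```text
time_s: 13.8
tcp_pos: [0.6846, -0.251, 0.2669]
eef_rot: [-179.9, -0.1, 115.1]
contact_force: [-0.7, 0.5, -0.3]
gripper_width: 0.0008
```

```bash
python3 look.py 12
```

```text
13.8 [ 0.68455036 -0.25101418  0.26686638] [-1.79949300e+02 -6.50315419e-02  1.15081817e+02] [-4.90237158e+00  2.47024981e+01  1.22030739e+01 -3.17330008e-02
 -7.75769925e+01 -1.50008935e+02] [-0.65005975  0.51202673 -0.29613214]
```

View pics/side12.png

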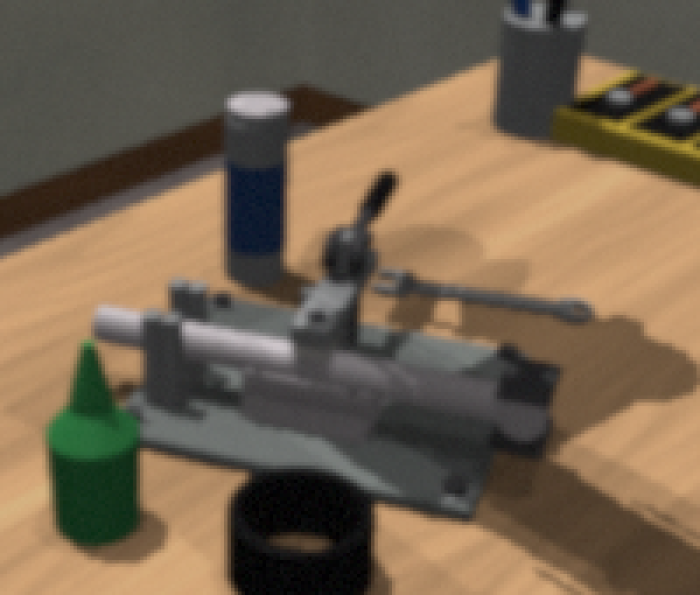

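View pics/wrist12.png

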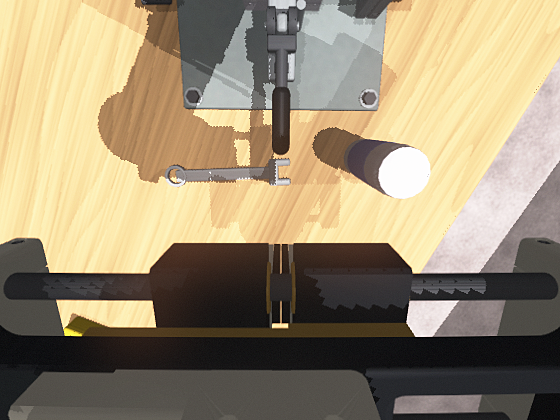

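```bash
python3 - <<'E'
import pickle;from h import *
s,d=pickle.load(open("c12.pkl","rb"));cs=d["side"]
for al in (0,3,6,10,15,20):
    a=np.radians(-65);e=np.radians(al)
    p=np.array([.613,-.0975,.109])+.121*np.r_[np.cos(e)*np.cos(a),np.cos(e)*np.sin(a),np.sin(e)]
    print(al,((proj(cs,p)[0]-[220,110])*3.5).round(0),proj(d["wrist"],p,s)[0].round(0))
# change detection vs start-of-push picture
s0,d0=pickle.load(open("c1.pkl","rb"))
def tpl(box,name):
    x0,y0,x1,y1=box;a=d0["side"]["color"][y0:y1,x0:x1];b=cs["color"][y0-6:y1+6,x0-6:x1+6]
    r=cv2.matchTemplate(b,a,5);print(name,cv2.minMaxLoc(r)[1::2])
tpl((244,195,275,205),"post tip");tpl((282,135,305,165),"can");tpl((232,205,262,268),"bottle");tpl((284,243,330,280),"tape");tpl((375,190,392,204),"spanner")
E
```

```text
0 [388. 182.] [280. 153.]
3 [389. 175.] [280. 153.]
6 [389. 168.] [280. 153.]
10 [389. 159.] [280. 153.]
15 [390. 147.] [280. 151.]
20 [389. 137.] [280. 149.]
post tip (0.9959596991539001, (6, 6))
can (0.8909997940063477, (5, 6))
bottle (0.9917857646942139, (6, 6))
tape (0.9894179105758667, (6, 6))
spanner (0.7827726006507874, (6, 6))
```

```bash
python3 -c "
from plant import close_job
print(close_job())"
```

```text
the job is handed in; nothing more can be done
None
```

The strap lies across the post against its stop pin, the cam lever is fully down, and the job was handed in at about 14 s. `close_job` gave no verdict.

- **Strap:** With the fingers shut I pushed the strap nose round until the force rose to about 19 N at the stop. The wrist picture then put the strap at 115.3°, against about 114.5° for square across the post. That is inside the 5° tolerance, and the pin was touching the strap's side. The lever was still raised.
- **Lever:** I pushed the grip down along its arc until it met a hard stop at 18 N. After I let go, the side picture put the lever at about 2–3° above level, and the force reading was back near zero.
- **Bystanders and post:** Compared with pictures from before the push, the post, oil bottle, tape roll and spanner had not shifted, and the spray can match moved by at most 1 pixel. The spanner and can matches were weaker because of the arm's shadow.

- **Not checked:** I could not measure the strap's pressing force on the post. I infer it from the lever standing at its stop. I also did not re-measure the strap's angle after clamping; I only saw it still beside its pin in a picture taken near the end of the lever push.
- **Refused call:** One move call was refused because its rows had no yaw value, and it moved nothing.

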